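Free the mended candle socket from the vise

TASK

The brass candle socket held in the blue vise has been mended. Slide the vise's jaw fully open by its walnut grip, then lift the socket up out of the vise and stand it upright in the middle of the pewter alms dish, letting go only once it rests there. Leave the jaw open, and do not disturb the green old socket, the candlestick or the two glass cruets.

Things in the scene. Friction and masses are not known exactly. Their poses are not given: they have to be found in the camera images.
- jaw (a joint): Sliding steel jaw of the blue vise: 0 m is closed on the socket (starts within 3 mm of it), 0.060 m is its end stop, fully open. Slides level along +y of jaw_grip against about 4 N of friction and stays where left. Closed, its lip reaches 11 mm over the socket's foot and locks it in. The vise is fixed: base 100 mm (x) by 185 mm (y), bed 30 mm high, jaw tops 55 mm above the counter.
- jaw_grip (a point): Centre of the top of the upright walnut grip on the moving jaw, 110 mm above the counter. The grip is a block 22 mm along x, 34 mm along y, standing 56 mm above the jaw's steel. x: across the vise; y: the opening direction, away from the socket; z: up. Moves with the jaw. With the jaw closed the socket's axis lies 75 mm from it along -y (and up to 12 mm either way along x).
- socket: The mended bright brass candle socket, 82 mm tall, about 350 g, standing on the vise's bed between the jaws, axes parallel to jaw_grip's. Origin: centre of its underside, z up. Square foot 50 x 50 x 12 mm, stem 20 mm in diameter up to 50 mm, then a round cup 32 mm in diameter from 50 to 82 mm above the underside: the place to grip.
- dish: Round pewter alms dish, loose, 700 g, on the counter. Origin at the centre of its underside, z up. Outside diameter 200 mm at the rim, 18 mm high, flat inner floor about 165 mm across and 6 mm above the counter.
- old_socket: Bystander: unmended candle socket of the same shape and size as socket (50 mm square foot, 82 mm tall) but dull green all over. Origin at the centre of its underside.
- candlestick: Bystander: brass pricket candlestick with green streaks, foot 84 mm in diameter, 157 mm tall. Origin at the centre of its underside.
- cruet_a: Bystander: clear glass cruet with stopper, 68 mm in diameter, 126 mm tall. Origin at the centre of its underside.
- cruet_b: Bystander: clear glass cruet like the other, 68 mm in diameter, 126 mm tall. Origin at the centre of its underside.
Mind the look-alikes: they are no part of the job. Leave any pink or purple look-alike of the socket alone.

How it is judged (in metres and radians):
On the way, in this order (a step that is already met when the one before it is completed fails the run):
1. the jaw is slid open (at least 50 of its 60 mm) with the socket still standing on the vise's bed within 20 mm of where it was (value of joint jaw above 0.05 m and distance of socket from where it was at the start of the episode below 0.02 m and angle between socket's own z axis and vertical below 0.17 rad), for 0.1 s.
2. the socket is lifted clear of the jaws (underside over 62 mm above the counter) in the fingers (height (world z) of socket above 0.062 m and contact force between the fingers and socket above 0.5 N), for 0.05 s.
3. the socket is lowered into the dish (underside within 12 mm of its floor) while the fingers still hold it (z of socket in the frame of dish below 0.018 m and horizontal distance between socket and dish below 0.035 m and contact force between the fingers and socket above 0.3 N), for 0.05 s.
At the end, for the whole second after the job is handed in: The mended socket stands upright (within 10 degrees), at rest and released on the floor of the dish, its axis within 35 mm of the dish's centre; the dish lies flat; the jaw is still open by at least 45 mm (horizontal distance between socket and dish below 0.035 m and z of socket in the frame of dish between 0.002 and 0.012 m and angle between socket's own z axis and vertical below 0.17 rad and angle between dish's own z axis and vertical below 0.1 rad and linear speed of socket below 0.02 m/s and value of joint jaw above 0.045 m); the robot touches nothing.
It fails at once if the old socket, the candlestick or a cruet is moved more than 25 mm or tipped over (distance of any of old_socket, candlestick, cruet_a, cruet_b from where it was at the start of the episode above 0.025 m or angle between any of old_socket, candlestick, cruet_a, cruet_b's own z axis and vertical above 0.5 rad).
It also fails if it takes over 54 s, if anything falls off the work surface, if the arm or the gripper's body presses on something with over 40 N, if the wrist force passes 120 N, or if a joint passes its speed limit or range.

ROBOT

A 6-joint arm with a two-finger parallel gripper is mounted at the origin on the work surface. World frame = base frame: x ahead of the robot, y to its left, z up, the work surface at z = 0. Lengths are in mm, angles in rad, forces in N, time in s.
With the tool pointing down it reaches from about 375 to 900 mm from the base axis. Payload 3.1 kg.
Tool frame: the origin (TCP) lies midway between the tips of the shut fingers; the grasp point (between the pads) lies 19 mm behind it; z points along the fingers, y is the line along which they close (so a half turn about z gives the same grasp; the last joint's range is limited). The gripper opens to 87 mm and grips with 3 to 60 N. Pads are 19 mm wide; open, the fingers measure 117 mm over their backs; the gripper's body (75 mm by 190 mm) begins 51 mm behind the grasp point.
Start: joints at [-1.44, 0.527, 1.433, -0, 1.181, -0.178], TCP at [189.97, -595.406, 222.548] pointing down, gripper open.
Joint ranges: [-3.08, 3.08], [-0.75, 2.2], [0.22, 2.44], [-1.43, 4.57], [0, 2.65], [-2.85, 2.85]. Speed limits (rad/s): [2.79, 2.79, 3.14, 3.14, 3.14, 3.14].

INTERFACE

Orientations are given as a unit quaternion [w, x, y, z].
In Python, from plant import robot, hand, kin, get_state, viewer, finish_job gives the robot as it stands. Calls block until the motion is done:
- robot.move_to(position, orientation): joint-space move of the TCP to a pose.
- robot.move_l(position, orientation=None, v=150, force_limit=None): straight line of the TCP; orientation=None keeps the orientation; v is the mean speed in mm/s. With force_limit (N) it stops when the force on the tool has changed by that much, and returns True; else False.
- robot.movej(angles): joint-space move.
- hand.grip(opening, effort=None): finger opening in mm; effort is the grip in N (None keeps the last); returns when the fingers have stopped.
- robot.pause(seconds).
- kin.solve_ik(position, orientation): joint angles nearest the present ones, or None.
- get_state(): the state.
- viewer.camera(name): name is "scene" or "top" or "wrist"; returns the picture (420x560x3 uint8, blue, green, red); there is no depth.
- viewer.camera_model(name): a dict with "K" (3x3 intrinsics, pixels), "dist_coeffs" ([k1, k2, p1, p2, k3] as OpenCV has them; the pictures are not rectified), "extrinsics" (4x4, takes a point from camera to world coordinates). Camera axes: x right, y down, z forward; pixel columns grow to the right and rows downward; lengths in mm; the calibration is good to about 2 mm. A picture is of the moment at which its call begins: read the wrist's pose just before it. camera_model takes no time and is no camera call; for the wrist camera it gives the pose at the moment of the call.
A pose or a line that the arm cannot do raises robot.IKError and nothing moves.
- finish_job(): hands the job in; it is judged then, once.
The state is a dict: "clock": time; "qpos": joint angles; "joint_vel": joint speeds; "joint_torque": joint torques, N m; "tcp_pos": TCP position; "ee_rot": TCP orientation; "contact_force": force on the tool from outside, world axes, zero at the start; "ft_torque": the same for the moment, N m; "width": finger opening in mm; "grasp_force": force on a finger pad.
Only numpy, scipy, OpenCV 4.12 (cv2) and the standard library are available. Lean on these libraries where they do the work, as an engineer would, in place of code of your own. Each camera call takes 0.05 s, during which the arm holds its last target. There are 200 camera calls.

## Working session

There is one attempt and no reset: what is moved stays moved. The work goes in short steps, each a Python script; the robot and the scene stay as the last script left them, time stands still between calls to the robot, and variables do not carry over. Pictures are saved under pics/ and viewed, at most 10 in all, crops included, and the job is handed in when it is done.

```bash
mkdir -p pics; cat > h.py <<'E'
import numpy as np, cv2
from plant import robot, hand, kin, get_state, viewer, finish_job
def px(name,uv,z,m=None):
    m=m or viewer.camera_model(name)
    p=cv2.undistortPoints(np.array([[uv]],float),np.array(m["K"],float),np.array(m["dist_coeffs"],float))[0,0]
    T=np.array(m["extrinsics"]);d=T[:3,:3]@[p[0],p[1],1];o=T[:3,3]
    return o+d*(z-o[2])/d[2]
def proj(name,P,m=None):
    m=m or viewer.camera_model(name)
    T=np.linalg.inv(np.array(m["extrinsics"]))
    return cv2.projectPoints(np.atleast_2d(np.array(P,float)),cv2.Rodrigues(T[:3,:3])[0],T[:3,3],np.array(m["K"],float),np.array(m["dist_coeffs"],float))[0][:,0]
E
python3 - <<'E'
from h import *
for n in("scene","top"):
    cv2.imwrite(f"pics/{n}0.png",cv2.resize(viewer.camera(n),(800,600),interpolation=cv2.INTER_CUBIC)); print(n,np.round(viewer.camera_model(n)["extrinsics"],2))
E
```

```text
scene [[-8.0000e-01  4.0000e-01 -4.4000e-01  9.9446e+02]
 [ 6.0000e-01  5.4000e-01 -5.9000e-01  5.9400e+02]
 [ 0.0000e+00 -7.4000e-01 -6.8000e-01  7.5767e+02]
 [ 0.0000e+00  0.0000e+00  0.0000e+00  1.0000e+00]]
top [[-1.0000e-02 -9.9000e-01  1.1000e-01  4.6889e+02]
 [-1.0000e+00  1.0000e-02 -2.0000e-02  9.4900e+00]
 [ 2.0000e-02 -1.1000e-01 -9.9000e-01  9.9381e+02]
 [ 0.0000e+00  0.0000e+00  0.0000e+00  1.0000e+00]]
```

View pics/top0.png

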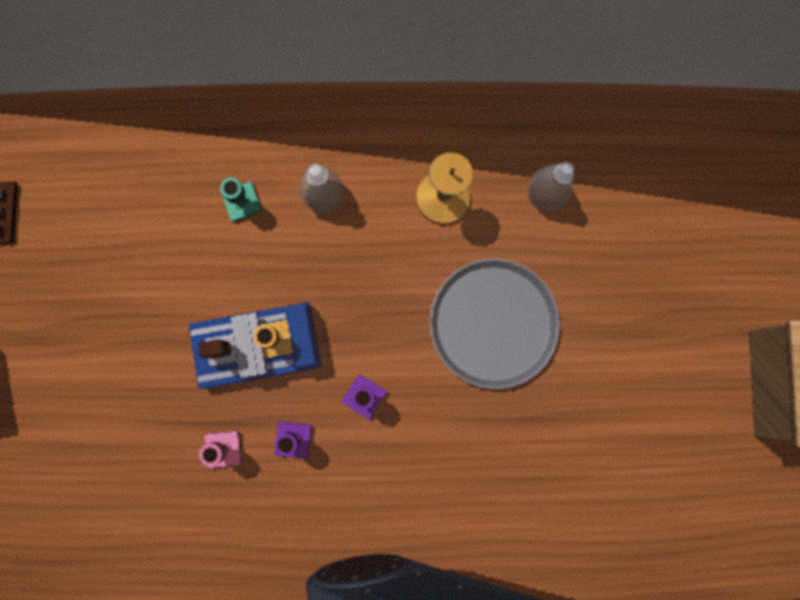

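View pics/scene0.png

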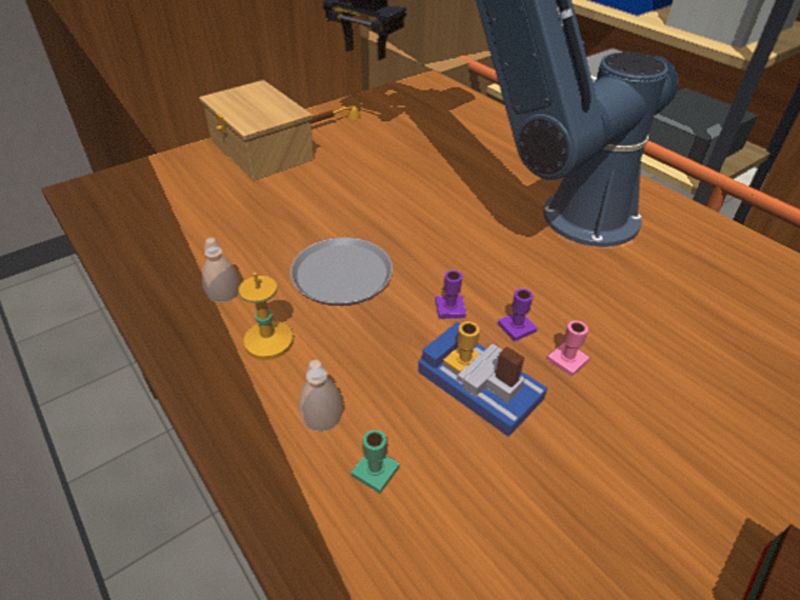

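Top view: the grip top is at (213,349), the socket cup at (264,337) and the dish centre at (495,324). The vise's long edge runs from (319,370) to (198,388), and the jaw opens to image left. The purple and pink look-alikes are below the vise, and the bystanders are above it.

```bash
python3 - <<'E'
from h import *
def P(u,v,z): return px("top",(u*.7,v*.7),z)
g=P(213,349,110);s=P(264,337,112);d=P(495,324,18)
print("grip",g,"sock",s,np.linalg.norm(g-s),"dish",d)
for a,b in [((319,370),(198,388)),((310,304),(190,323))]:
    A,B=P(*a,30),P(*b,30); print(A,B,np.degrees(np.arctan2(*(B-A)[:2][::-1])),np.linalg.norm(A-B))
m=viewer.camera_model("wrist");T=np.array(m["extrinsics"]);s0=get_state()
print(T.round(2),s0["tcp_pos"],s0["ee_rot"])
E
```

```text
grip [511.88038371 237.70042015 110.        ] sock [527.47390411 167.16679487 112.        ] 72.26444612042525 dish [ 549.15302528 -165.71937262   18.        ]
[483.07494446  99.878711    30.        ] [458.00657705 280.33195362  30.        ] 97.90885011382609 182.18615703762276
[581.59253507 113.09511731  30.        ] [555.07462834 293.87833332  30.        ] 98.34483322687653 182.7177346856621
[[ 3.0000e-01 -9.1000e-01 -2.9000e-01  2.7057e+02]
 [-9.5000e-01 -2.9000e-01 -9.0000e-02 -5.7061e+02]
 [-0.0000e+00  3.0000e-01 -9.5000e-01  3.8435e+02]
 [ 0.0000e+00  0.0000e+00  0.0000e+00  1.0000e+00]] [ 189.87848052 -594.73336716  221.65629414] [-1.01508198e-03  9.88104779e-01  1.53778784e-01  2.88415535e-05]
```

```bash
cat >> h.py <<'E'
def Q(deg): a=np.radians(deg)/2; return [0,float(np.cos(a)),float(np.sin(a)),0]
E
python3 - <<'E'
from h import *
for a in (98.1,-81.9):
    for p in ([512,238,230],[527,167,77],[549,-166,53],[549,-166,250]): 
        q=kin.solve_ik(p,Q(a)); print(a,p,None if q is None else np.round(q,2))
a=98.1
robot.move_to([510,215,260],Q(a))
m=viewer.camera_model("wrist"); im=viewer.camera("wrist")
np.save("m1.npy",m,allow_pickle=True)
cv2.imwrite("pics/w1.png",cv2.resize(im,(800,600),interpolation=cv2.INTER_CUBIC))
print(get_state()["tcp_pos"],get_state()["clock"], proj("wrist",[[512,238,110],[527,167,112]],m)/.7)
E
```

```text
98.1 [512, 238, 230] [ 0.24  0.44  1.58 -0.    1.13  0.1 ]
98.1 [527, 167, 77] [ 0.1   0.64  1.73 -0.    0.76 -0.04]
98.1 [549, -166, 53] [-0.49  0.7   1.69 -0.    0.75 -0.63]
98.1 [549, -166, 250] [-0.49  0.43  1.53 -0.    1.18 -0.63]
-81.9 [512, 238, 230] None
-81.9 [527, 167, 77] None
-81.9 [549, -166, 53] [-0.49  0.7   1.69 -0.    0.75  2.51]
-81.9 [549, -166, 250] [-0.49  0.43  1.53 -0.    1.18  2.51]
[510.37964976 214.32540066 259.93869731] 3.2083 [[405.45272787 249.03698438]
 [411.07486309 337.64030373]]
```

View pics/w1.png

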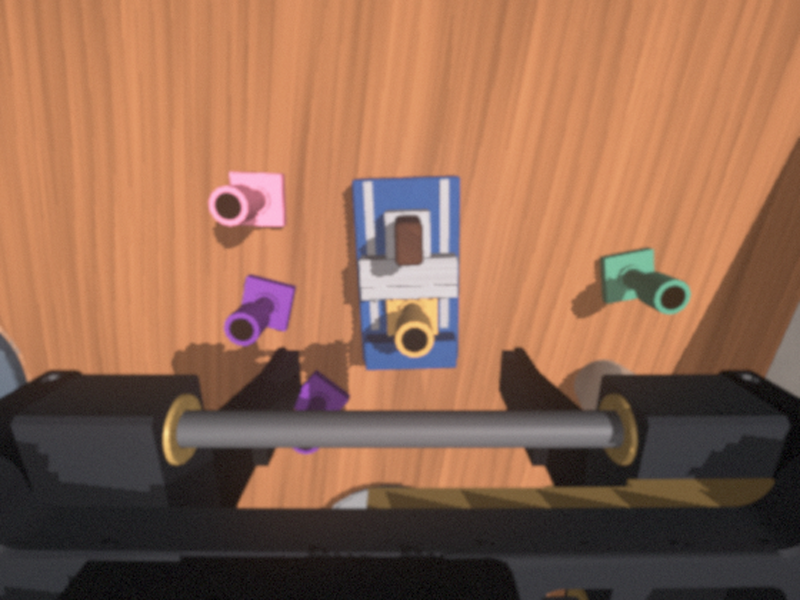

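Wrist view: walnut grip top face centre is at about (409,249) and the brass cup mouth at (415,338), both within about 4 px of the prediction. The path around the grip is clear.

```bash
python3 - <<'E'
from h import *
m=np.load("m1.npy",allow_pickle=True).item()
g=px("wrist",(409*.7,249*.7),110,m);s=px("wrist",(415*.7,338*.7),112,m)
print(g,s)
g=(g+[511.9,237.7,110])/2; yv=np.array([-np.sin(np.radians(8.1)),np.cos(np.radians(8.1)),0])
q=Q(98.1)
hand.grip(60,20)
robot.move_l([g[0],g[1],140],q,v=150)
print("hit",robot.move_l([g[0],g[1],76],v=80,force_limit=10))
hand.grip(10,25)
st=get_state();print(st["width"],st["grasp_force"],st["tcp_pos"],st["contact_force"])
p=np.array(st["tcp_pos"])
print("stop",robot.move_l(list(p+61*yv),v=50,force_limit=30))
robot.pause(.2)
st=get_state();d=np.array(st["tcp_pos"])-p;print("moved",d,d@yv,st["contact_force"],st["width"],st["clock"])
E
```

```text
[514.67935304 238.41018974 110.        ] [530.20688915 167.13652543 112.        ]
hit False
22.046709752428765 24.939464363269508 [513.9693085  238.15311675  76.07527319] [ 1.8239635   1.00329552 -1.25670748]
stop False
moved [-9.88647679e+00  5.69386153e+01 -3.44626153e-02] 57.763592911487514 [ -2.22735041 -12.30414929   5.47903122] 21.771646264765383 8.1917
```

```bash
python3 - <<'E'
from h import *
hand.grip(60)
p=np.array(get_state()["tcp_pos"])
robot.move_l([p[0],p[1],200],v=200)
robot.move_l([527,195,240],v=200)
m=viewer.camera_model("wrist"); im=viewer.camera("wrist")
np.save("m2.npy",m,allow_pickle=True)
cv2.imwrite("pics/w2.png",cv2.resize(im[60:300,120:440],(800,600),interpolation=cv2.INTER_CUBIC))
E
```

```text
(no output)
```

View pics/w2.png

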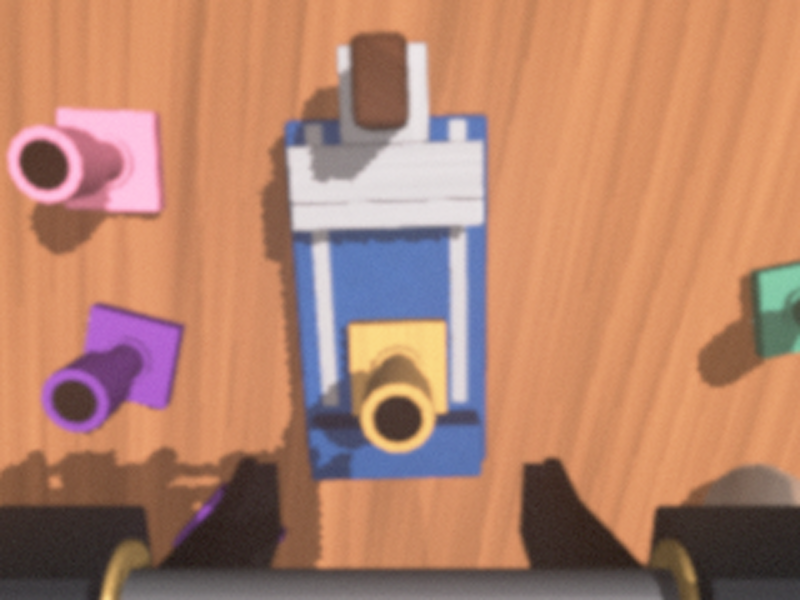

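The jaw is fully open, with its far edge against the base end. The socket still stands upright, with its cup mouth at crop pixel (398,417) and its foot free. Now I'll grasp it and lift.

```bash
python3 - <<'E'
from h import *
m=np.load("m2.npy",allow_pickle=True).item()
s=px("wrist",(120+398/2.5,60+417/2.5),112,m); print(s)
x,y=s[:2]
hand.grip(64)
robot.move_l([x,y,135],v=200)
print("hit",robot.move_l([x,y,78],v=70,force_limit=8))
hand.grip(15,25)
st=get_state();print(st["width"],st["grasp_force"],st["tcp_pos"],st["contact_force"])
print("snag",robot.move_l([x,y,110],v=50,force_limit=15))
st=get_state();print(st["width"],st["contact_force"],st["tcp_pos"])
E
```

```text
[530.0573123  166.36430195 112.        ]
hit False
31.269441900656545 24.98571624546912 [529.56196988 166.28708383  78.05761024] [-0.79437663 -0.2906434   2.48128297]
snag False
31.33591454706136 [ 0.03094771  0.402845   -2.94650739] [529.88372929 166.3221213  109.97804836]
```

```bash
python3 - <<'E'
from h import *
x,y=get_state()["tcp_pos"][:2]
robot.move_l([x,y,190],v=150)
robot.move_l([549,-165,190],v=200)
robot.move_l([549,-165,75],v=120)
robot.pause(.2)
print("touch",robot.move_l([549,-165,50],v=20,force_limit=5))
robot.pause(.3)
st=get_state();print(st["width"],st["grasp_force"],st["contact_force"],st["tcp_pos"],st["clock"])
cv2.imwrite("pics/s3.png",cv2.resize(viewer.camera("scene")[100:310,100:380],(800,600),interpolation=cv2.INTER_CUBIC))
E
```

```text
touch True
31.57751884863262 24.97800147626549 [-0.47199159 -0.04573439  5.36509769] [ 548.75530199 -164.96281219   53.98120149] 19.2083
```

View pics/s3.png

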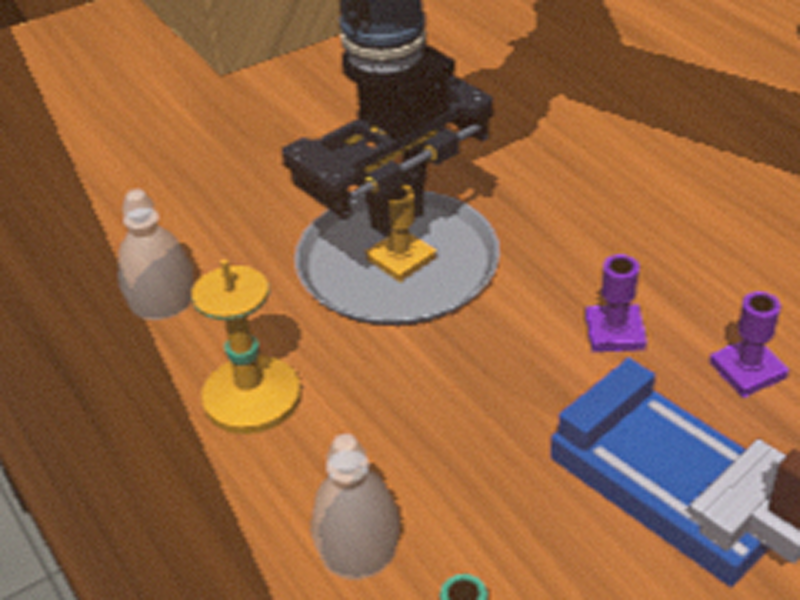

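The socket rests upright in the middle of the dish, with its foot at about (402,255) and the dish centre near (398,257). Contact came at the expected height, so I'll release.

```bash
python3 - <<'E'
from h import *
hand.grip(64)
robot.move_l([549,-165,200],v=120)
robot.pause(.5)
cv2.imwrite("pics/s4.png",cv2.resize(viewer.camera("scene")[100:310,100:380],(800,600),interpolation=cv2.INTER_CUBIC))
print(get_state()["contact_force"],get_state()["clock"])
E
```

```text
[-0.20870404  0.03053243 -0.15383398] 22.025
```

View pics/s4.png

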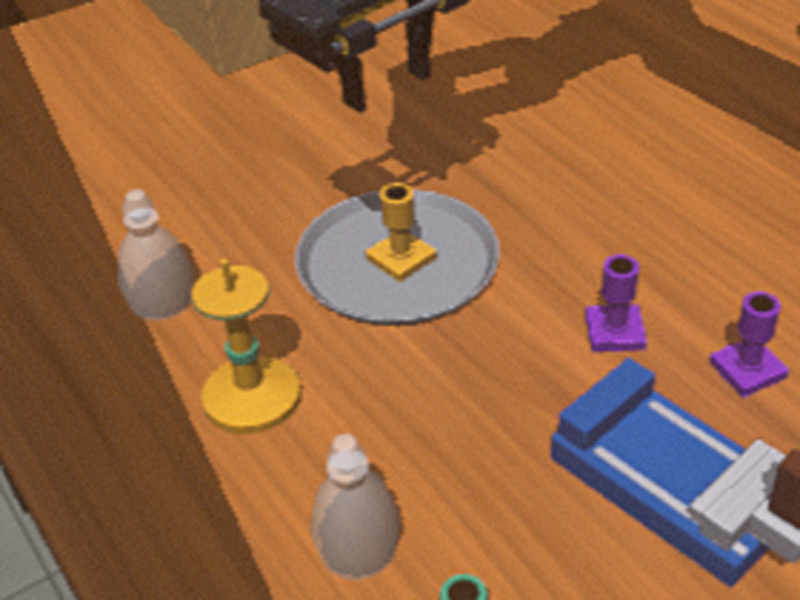

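The socket stands free and upright at the dish's centre, with its foot at about (400,255). The jaw is still open and the arm is clear.

```bash
python3 -c "
from h import *
print(finish_job())"
```

```text
the job is handed in; nothing more can be done
None
```

I slid the jaw open, stood the mended socket upright in the middle of the dish and released it, left the bystanders untouched, and handed the job in at about 22 s; no verdict was returned.

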